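Shake brass spacers over an inspection tray and slide it under the microscope

ROBOT

A 6-joint arm with a two-finger parallel gripper is mounted at the origin on the work surface. World frame = base frame: x ahead of the robot, y to its left, z up, the work surface at z = 0. Lengths are in m, angles in rad, forces in N, time in s.
With the tool pointing down it reaches from about 0.225 to 0.875 m from the base axis. Payload 3.4 kg.
Tool frame: the origin (TCP) lies at the very end of the fingers, on their centre line; the grasp point (between the pads) lies 19 mm behind it; z points along the fingers, y is the line along which they close (so a half turn about z gives the same grasp; the last joint's range is limited). The gripper opens to 85 mm and grips with 20 to 120 N. Pads are 22 mm wide; open, the fingers measure 114 mm over their backs; the gripper's body (76 mm by 85 mm) begins 54 mm behind the grasp point. The pads swing forward as they close: fully open they stand 13 mm farther back than shut.
Start: joints at [-1.412, 0.276, 1.505, -0, 1.361, -0.121], TCP at [0.159, -0.553, 0.231] pointing down, gripper open.
Joint ranges: [-2.89, 2.89], [-0.75, 2.08], [0.22, 2.7], [-1.18, 4.32], [0.11, 2.71], [-2.7, 2.7]. Speed limits (rad/s): [2.57, 2.57, 3.14, 3.14, 3.14, 3.14].

INTERFACE

Orientations are given as a unit quaternion [w, x, y, z].
In Python, from rig import get_state, optics, sign_off gives the robot as it stands.
- The arm moves only by the tool send_rows, never from a script. Its argument "increments" is a list of rows, each an object with "gripper": the gripper's target within -1 to 1 (shut at 1, half-way at 0, fully open at -1); "linear": the shift along the world's x, y, z in m, a list of three; "delta_rot": the turn, a rotation vector about the world's x, y, z in rad, a list of three. In form: [{"gripper": gripper, "linear": [dx, dy, dz], "delta_rot": [rx, ry, rz]}, ...]. A call has 1 to 8 rows; each row is the pose to reach, as a shift and turn from the pose commanded when the call began; what a row does not reach only later rows make up. A row lasts 1/10 s, in which the tool goes at most 50 mm and 8.59 degrees, less where a joint would pass 70% of its speed; a pose out of reach is approached as far as the arm can. A call with a gripper value outside its range is refused whole. The fingers move at their own pace and stop on an object; "newtons" is the grip in N (left out, the last holds). Time passes only in rows, so rows that repeat a pose let the fingers close. It gives the time, the measured TCP pose, the force, the opening and the grip force at its end, in the units of the state.
- get_state(): the state, without advancing time (a new reading comes with each control period).
- optics.get_image(name): name is "side" or "top" or "wrist"; returns a dict with "pixels" (420x560x3 uint8, blue, green, red), "K" (3x3 intrinsics, pixels), "rvec" (rotation vector, rad) and "tvec" (3), from world to camera coordinates, as OpenCV has them; the wrist camera has in their place "T_tool_cam" (4x4, takes a point from camera to tool coordinates, whose origin is the TCP and whose axes are the flange's). Camera axes: x right, y down, z forward; pixel columns grow to the right and rows downward; lengths in m; the calibration is good to about 2 mm. A picture is of the moment at which its call begins: read the wrist's pose just before it. There is no depth.
- sign_off(): hands the job in; it is judged then, once.
The state is a dict: "clock": time; "qpos": joint angles; "qd": joint speeds; "effort": joint torques, N m; "position": TCP position; "ee_rot": TCP orientation; "contact_force": force on the tool from outside, world axes, zero at the start; "moment": the same for the moment, N m; "width": finger opening in m; "gripper_force": force on a finger pad.
Only numpy, scipy, OpenCV 4.12 (cv2) and the standard library are available. Lean on these libraries where they do the work, as an engineer would, in place of code of your own. Each camera call takes 0.05 s, during which the arm holds its last target. There are 200 camera calls.

TASK

Pick up the white shaker and shake the five brass spacers out of its open end over the aluminium tray so that they lie evenly spread, with at least one in each of the three bays; do not handle the spacers with the fingers. Then slide the tray flat along the bench, without lifting it, under the microscope until it lies centred and square on the dark pad, with all the spacers still spread in it. Leave the shaker standing upright on the bench, and do not touch the microscope or disturb the bottle, the spool and the phone.

Things in the scene. Friction and masses are not known exactly. Their poses are not given: they have to be found in the camera images.
- shaker_fin (a point): White hand shaker: trough 98 long (x) x 38 wide (y) x 31 mm high, 32 mm wide inside, with a clear half roof and on it a black upright grip fin 34 long (x) x 10 thick (y), from 31 to 73 mm above the underside. Point: on the fin, 57 mm above the underside, 12 mm behind (-x) the trough's middle. x points to the open end, z up. About 120 g; starts on the bench.
- shaker_lip (a point): Middle of the floor's edge at the shaker's open (+x) end, 62 mm ahead of and 54 mm below shaker_fin; inner floor height 3 mm, no sill. Same axes. The spacers lie still in the level shaker and start to slide out by themselves when the open end is tipped down 25 to 37 degrees; shaking makes them creep out at less.
- shaker: The shaker itself; origin at the centre of its underside, axes as shaker_fin.
- tray_mid (a point): Aluminium inspection tray, 120 (its x) x 175 (its y) mm outside, rim 15 mm high and 3 mm thick, floor 3 mm thick. Two low ribs (2 mm thick, 5 mm high, along x, at y = -28.5 and +28.5 mm) divide it into three equal bays side by side along y, each 57 x 114 mm. Point: centre of the inner floor, 3 mm above the bench; z up, -x towards the fin.
- tray_fin (a point): Grip point of the tray's black upright fin, 92 mm from the tray's middle on its -x side and 36 mm above the bench; the fin is 24 long (along x) x 10 thick (along y) mm, top 50 mm above the bench; 20 mm are free between it and the tray's rim. Same axes as tray_mid.
- tray: The tray itself; origin at the centre of its underside, axes as tray_mid; about 260 g.
- pad (a point): Centre of the dark pad on the bench (150 along x, 205 mm along y, no step) under the stereo microscope. x points towards the microscope's column: the tray comes in along +x with its fin on the -x side.
- scope: White microscope on a stand, fixed; origin and axes as pad. Over the pad, from 120 mm up, a ring light of 50 mm radius; from 170 mm up the head, x -85 to 80 mm, 110 mm wide; eyepieces above it lean to +x, up to 445 mm. A vertical gripper on the tray's fin would strike the head: lean it back from the column 25 to 40 degrees. The foot (35 mm high, 240 wide) begins at x = 125 mm.
- spool: Bystander: reel of solder standing on its flat side, 60 mm across, 50 mm high; origin at the centre of its underside.
- bottle: Bystander: small flux bottle, 48 mm across, 95 mm high; origin at the centre of its underside.
- phone: Bystander: phone lying flat, 72 (x) x 148 (y) x 8 mm; origin at the centre of its underside.
- spacer0_mid (a point): Centre of a brass spacer, a block 13 x 13 x 10 mm with a bore, 12 g; it starts in the rear part of the shaker.
- spacer0: The spacer of spacer0_mid; origin at the centre of its underside.
- spacer1_mid (a point): Centre of another such spacer.
- spacer1: The spacer of spacer1_mid; origin at the centre of its underside.
- spacer2_mid (a point): Centre of another such spacer.
- spacer2: The spacer of spacer2_mid; origin at the centre of its underside.
- spacer3_mid (a point): Centre of another such spacer.
- spacer3: The spacer of spacer3_mid; origin at the centre of its underside.
- spacer4_mid (a point): Centre of another such spacer.
- spacer4: The spacer of spacer4_mid; origin at the centre of its underside.
Mind the look-alikes: they are no part of the job. Of the things that look like the shaker, take the one that is farthest from the robot's base at the start.

How it is judged:
On the way, in this order (a step that is already met when the one before it is completed fails the run):
1. all five spacers lie in the tray, at least one in each bay (x of spacer0_mid in the frame of tray_mid between -0.058 and 0.058 m and y of spacer0_mid in the frame of tray_mid between -0.086 and 0.086 m and z of spacer0_mid in the frame of tray_mid between -0.002 and 0.025 m and x of spacer1_mid in the frame of tray_mid between -0.058 and 0.058 m and y of spacer1_mid in the frame of tray_mid between -0.086 and 0.086 m and z of spacer1_mid in the frame of tray_mid between -0.002 and 0.025 m and x of spacer2_mid in the frame of tray_mid between -0.058 and 0.058 m and y of spacer2_mid in the frame of tray_mid between -0.086 and 0.086 m and z of spacer2_mid in the frame of tray_mid between -0.002 and 0.025 m and x of spacer3_mid in the frame of tray_mid between -0.058 and 0.058 m and y of spacer3_mid in the frame of tray_mid between -0.086 and 0.086 m and z of spacer3_mid in the frame of tray_mid between -0.002 and 0.025 m and x of spacer4_mid in the frame of tray_mid between -0.058 and 0.058 m and y of spacer4_mid in the frame of tray_mid between -0.086 and 0.086 m and z of spacer4_mid in the frame of tray_mid between -0.002 and 0.025 m and (y of spacer0_mid in the frame of tray_mid between -0.086 and -0.0285 m or y of spacer1_mid in the frame of tray_mid between -0.086 and -0.0285 m or y of spacer2_mid in the frame of tray_mid between -0.086 and -0.0285 m or y of spacer3_mid in the frame of tray_mid between -0.086 and -0.0285 m or y of spacer4_mid in the frame of tray_mid between -0.086 and -0.0285 m) and (y of spacer0_mid in the frame of tray_mid between -0.0285 and 0.0285 m or y of spacer1_mid in the frame of tray_mid between -0.0285 and 0.0285 m or y of spacer2_mid in the frame of tray_mid between -0.0285 and 0.0285 m or y of spacer3_mid in the frame of tray_mid between -0.0285 and 0.0285 m or y of spacer4_mid in the frame of tray_mid between -0.0285 and 0.0285 m) and (y of spacer0_mid in the frame of tray_mid between 0.0285 and 0.086 m or y of spacer1_mid in the frame of tray_mid between 0.0285 and 0.086 m or y of spacer2_mid in the frame of tray_mid between 0.0285 and 0.086 m or y of spacer3_mid in the frame of tray_mid between 0.0285 and 0.086 m or y of spacer4_mid in the frame of tray_mid between 0.0285 and 0.086 m)), for 0.2 s.
2. the tray with the spacers lies centred and square on the pad (all of step 1 and horizontal distance between tray_mid and pad below 0.015 m and angle between the x axis of tray_mid and the x axis of pad, either way round below 0.15 rad and height (world z) of tray_mid below 0.006 m and angle between tray_mid's own z axis and vertical below 0.03 rad), for 0.2 s.
At the end, for the whole second after the job is handed in: All five spacers in the tray, at least one in each bay (by their centres); the tray flat on the bench, its middle within 15 mm of the pad's centre, square to it within 0.15 rad; the shaker upright on the bench (within 0.05 rad); all at rest (all of step 2 and angle between shaker_fin's own z axis and vertical below 0.05 rad and height (world z) of shaker_fin below 0.0595 m and linear speed of each of shaker, tray below 0.02 m/s); the robot touches nothing.
It fails at once if the microscope is touched (over 3 N) (contact force between scope and anything else above 3 N).
It fails at once if a spacer is handled with the fingers (contact force between any of spacer0, spacer1, spacer2, spacer3, spacer4 and the fingers above 1 N).
It fails at once if the tray is lifted more than 12 mm or tipped over 0.2 rad (height (world z) of tray_mid above 0.015 m or angle between tray_mid's own z axis and vertical above 0.2 rad).
It fails at once if the bottle, spool or phone is moved more than 15 mm or tipped (distance of any of bottle, spool, phone from where it was at the start of the episode above 0.015 m or angle between any of bottle, spool, phone's own z axis and vertical above 0.2 rad).
It also fails if it takes over 72 s, if anything falls off the work surface, if the arm or the gripper's body presses on something with over 40 N, if the wrist force passes 120 N, or if a joint passes its speed limit or range.

## Working session

There is one attempt and no reset: what is moved stays moved. The work goes in short steps, Python scripts to look and compute and a tool call to move; the robot and the scene stay as the last step left them, time stands still between calls to the robot, and variables do not carry over. Pictures are saved under pics/ and viewed, at most 10 in all, crops included, and the job is handed in when it is done.

Besides the shell and the picture viewer there is one more tool, called as name(argument=value, ...), one argument or row to a line, values as JSON. send_rows: Moves the arm, as the interface text tells. Its arguments: {"type":"object","properties":{"increments":{"type":"array"},"newtons":{"type":"number"}},"required":["increments"]}

```bash
mkdir -p pics; ls; cat > h.py <<'E'
import numpy as np, cv2
from rig import get_state, optics, sign_off
def grab(n,f=None):
    s=get_state(); d=optics.get_image(n)
    if f: cv2.imwrite('pics/'+f,d['pixels'])
    return s,d
def proj(d,P):
    return cv2.projectPoints(np.array(P,float).reshape(-1,1,3),d['rvec'],d['tvec'],d['K'],None)[0].reshape(-1,2)
def ray(d,uv,z):
    R=cv2.Rodrigues(np.array(d['rvec'],float))[0]; t=np.array(d['tvec'],float).ravel()
    c=-R.T@t; v=R.T@np.linalg.inv(d['K'])@np.array([uv[0],uv[1],1.])
    return c+v*(z-c[2])/v[2]
E
python3 - <<'E'
from h import *
import pickle
ims=[]
for n in('top','side'):
    s,d=grab(n,n+'0.png'); pickle.dump(d,open(n+'0.pkl','wb'))
    R=cv2.Rodrigues(np.array(d['rvec'],float))[0]; print(n,-R.T@np.array(d['tvec']).ravel(),R[2],d['K'][0])
print(s)
E
```

```text
pics
top [0.40227868 0.06012549 1.14590764] [ 0.1221024  -0.00566302 -0.99250135] [529.34016502   0.         278.18844016]
side [0.4630516  0.5397882  0.65036197] [ 0.11722823 -0.6491957  -0.75153342] [390.50569841   0.         288.33665042]
{'clock': 0.05, 'qpos': array([-1.41201776e+00,  2.76582273e-01,  1.50611627e+00, -1.44323637e-05,
        1.36070712e+00, -1.20996269e-01]), 'qd': array([ 1.76061200e-03, -1.26815124e-03, -1.83719127e-03,  7.03778147e-05,
        1.30016657e-03, -8.06549347e-08]), 'effort': array([ 6.48578898e-04, -4.18079567e+01, -2.46677220e+01, -2.07843627e-04,
        5.47639545e-03, -5.50216896e-06]), 'position': array([ 0.15868842, -0.55212323,  0.23045369]), 'ee_rot': array([-9.06210624e-04,  9.90231082e-01,  1.39433074e-01, -2.41788046e-05]), 'contact_force': array([-0.46684506, -0.58081297, -0.27002456]), 'moment': array([-0.04600327,  0.01073589,  0.02066833]), 'gripper_force': 0.0, 'width': 0.08517685626143195}
```

View pics/top0.png

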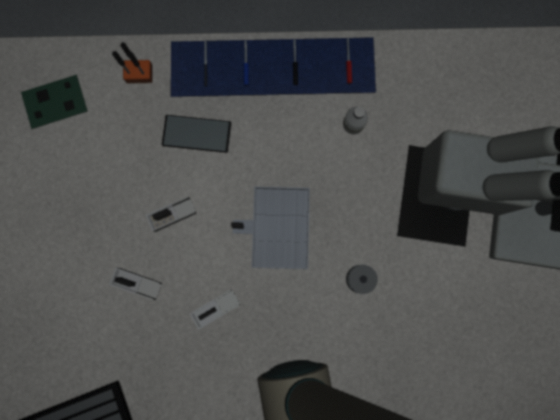

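View pics/side0.png

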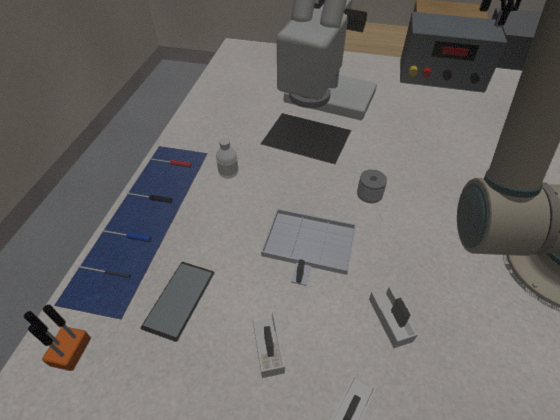

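The top view shows a tray at (280,228) with its fin at (237,226), and the pad at (435,195) under the scope. The bottle is at (356,120), the spool at (362,279) and the phone at (197,133). Three shaker look-alikes are at (173,214), (137,283) and (214,308). I'll compute their distances from the base and enlarge them.

```bash
python3 - <<'E'
from h import *
import pickle
d=pickle.load(open('top0.pkl','rb'))
for n,uv,z in [('A fin',(162,214),.073),('B fin',(125,282),.073),('C fin',(207,314),.073),('phone',(197,133),.008),('bottle',(356,120),.05),('spool',(362,279),.05)]:
    p=ray(d,uv,z); print(n,p.round(3),np.hypot(p[0],p[1]).round(3))
for uv in [(254,188),(308,188),(307,269),(253,267)]: print('tray',ray(d,uv,.015).round(3))
for uv in [(408,146),(398,236),(466,245)]: print('pad',ray(d,uv,0).round(3))
print('trayfin',ray(d,(238,226),.05).round(3))
im=d['pixels']
c=im[180:335,100:320]; c=cv2.resize(np.clip(c*2.2,0,255).astype(np.uint8),None,fx=3.6,fy=3.6,interpolation=cv2.INTER_CUBIC)
cv2.imwrite('pics/c1.png',c); print(c.shape)
E
```

```text
A fin [0.534 0.291 0.073] 0.608
B fin [0.398 0.365 0.073] 0.54
C fin [0.331 0.201 0.073] 0.387
phone [0.72  0.229 0.008] 0.755
bottle [ 0.729 -0.116  0.05 ] 0.739
spool [ 0.393 -0.115  0.05 ] 0.41
tray [0.593 0.105 0.015]
tray [ 0.591 -0.012  0.015]
tray [ 0.416 -0.005  0.015]
tray [0.423 0.11  0.015]
pad [ 0.683 -0.237  0.   ]
pad [ 0.483 -0.205  0.   ]
pad [ 0.461 -0.352  0.   ]
trayfin [0.508 0.138 0.05 ]
(558, 792, 3)
```

View pics/c1.png

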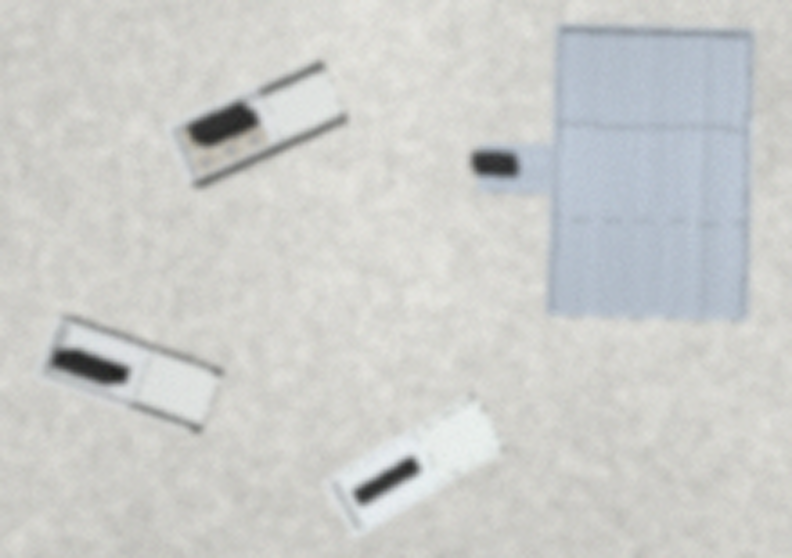

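Candidates: A (173,214) at 0.61 m, B (137,283) at 0.54 m and C (214,308) at 0.39 m. A fits: it is the farthest from the base, and the crop shows brass spacers under its clear roof. Next I'll fit the poses and overlay them on both views.

```bash
cat >> h.py <<'E'
def box(p,hx,hy,z,ox=0,oy=0):
    c,s=np.cos(p[2]),np.sin(p[2]); q=np.array([[a,b] for a,b in((-hx,hy),(hx,hy),(hx,-hy),(-hx,-hy))])+[ox,oy]
    return np.c_[q@np.array([[c,s],[-s,c]])+p[:2],np.full(4,z)]
E
cat > fit.py <<'E'
from h import *
import pickle
from scipy.optimize import least_squares
T=pickle.load(open('top0.pkl','rb'));S=pickle.load(open('side0.pkl','rb'))
def uncrop(c): return np.array(c)/3.6+[100,180]-.36
def fit(d,px,hx,hy,z,p0):
    f=lambda p:(proj(d,box(p,hx,hy,z))-px).ravel()
    r=least_squares(f,p0); print(r.x.round(4),np.abs(r.fun).max().round(2)); return r.x
# order (-x,+y),(+x,+y),(+x,-y),(-x,-y)
sh=fit(T,uncrop([(172,130),(323,64),(347,119),(196,186)]),.049,.019,.031,[.53,.28,-1.16])
tr=fit(T,uncrop([(559,28),(752,32),(747,318),(549,313)]),.06,.0875,.015,[.5,.05,-1.6])
pd=np.array([.572,-.295,-1.729])
px=np.array([(408,146),(398,236),(466,245)])
r=least_squares(lambda p:np.r_[(proj(T,box(p,.075,.1025,0))[[0,3,2]]-px).ravel(),(proj(S,box(p,.075,.1025,0))-[(262,140),(281,116),(351,131),(334,160)])[[0,1,2,3]][:, :].ravel()*0],pd)
pd=r.x; print('pad',pd.round(4),r.fun.round(1))
if __name__=='__main__':
    o=[]
    for d,(x,y,w,h) in((T,(140,140,360,130)),(S,(220,100,160,290))):
        k=2.2 if d is T else 2.05
        im=cv2.resize(np.clip(d['pixels']*2.,0,255).astype(np.uint8),None,fx=k,fy=k,interpolation=cv2.INTER_CUBIC)
        for p,hx,hy,z,ox in((sh,.049,.019,.031,0),(sh,.017,.005,.073,-.012),(tr,.06,.0875,.015,0),(tr,.012,.005,.05,-.092),(pd,.075,.1025,0,0)):
            cv2.polylines(im,[np.int32(proj(d,box(p,hx,hy,z,ox))*k+k/2)],True,(0,0,255),1)
        o.append(im[int(y*k):int((y+h)*k),int(x*k):int((x+w)*k)])
    h=max(i.shape[0] for i in o)
    o=[cv2.copyMakeBorder(i,0,h-i.shape[0],0,0,0) for i in o]
    m=np.hstack(o); print(m.shape); m=m[:600,:]
    cv2.imwrite('pics/ov.png',cv2.resize(m,(800,int(m.shape[0]*800/m.shape[1]))) if m.shape[1]>800 else m)
E
python3 fit.py
```

```text
[ 0.538   0.2794 -1.1709] 0.62
[ 0.5068  0.0491 -1.6188] 1.16
pad [ 0.572  -0.2947 -1.7285] [-0.3 -1.1 -0.3  0.4  0.6  0.7 -0.   0.  -0.  -0.  -0.  -0.   0.   0. ]
(595, 1120, 3)
```

View pics/ov.png

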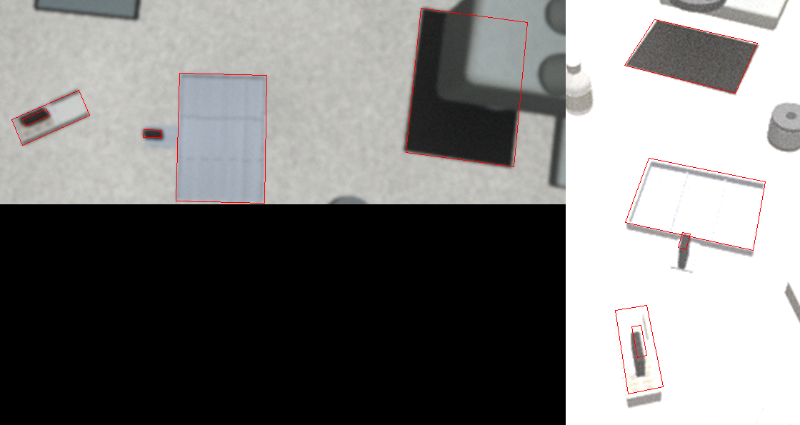

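The overlays match in both views: the red outlines lie on shaker A, the tray with its fin, and the pad within about 3 mm. The grasp needs TCP (0.533, 0.290, 0.038) with the tool turned +1.69 rad. Moving there now.

send_rows(
  increments=[
    {"gripper": -1, "linear": [0.02, 0.04, 0], "delta_rot": [0, 0, 0.1]},
    {"gripper": -1, "linear": [0.04, 0.085, 0], "delta_rot": [0, 0, 0.2]},
    {"gripper": -1, "linear": [0.06, 0.13, 0], "delta_rot": [0, 0, 0.33]},
    {"gripper": -1, "linear": [0.08, 0.175, 0], "delta_rot": [0, 0, 0.45]},
    {"gripper": -1, "linear": [0.1, 0.22, 0], "delta_rot": [0, 0, 0.55]},
    {"gripper": -1, "linear": [0.12, 0.265, 0], "delta_rot": [0, 0, 0.65]},
    {"gripper": -1, "linear": [0.14, 0.31, 0], "delta_rot": [0, 0, 0.75]},
    {"gripper": -1, "linear": [0.16, 0.355, 0], "delta_rot": [0, 0, 0.85]},
  ],
)

```text
clock: 0.9
position: [0.3189, -0.1957, 0.2312]
ee_rot: [0.0, 0.844, 0.537, 0.0]
contact_force: [1.9, -0.5, 0.3]
width: 0.0856
gripper_force: 0.0
```

send_rows(
  increments=[
    {"gripper": -1, "linear": [0.02, 0.045, -0.005], "delta_rot": [0, 0, 0.1]},
    {"gripper": -1, "linear": [0.04, 0.09, -0.01], "delta_rot": [0, 0, 0.2]},
    {"gripper": -1, "linear": [0.06, 0.135, -0.015], "delta_rot": [0, 0, 0.33]},
    {"gripper": -1, "linear": [0.08, 0.18, -0.02], "delta_rot": [0, 0, 0.45]},
    {"gripper": -1, "linear": [0.1, 0.225, -0.025], "delta_rot": [0, 0, 0.55]},
    {"gripper": -1, "linear": [0.12, 0.27, -0.03], "delta_rot": [0, 0, 0.65]},
    {"gripper": -1, "linear": [0.14, 0.315, -0.035], "delta_rot": [0, 0, 0.75]},
    {"gripper": -1, "linear": [0.16, 0.36, -0.04], "delta_rot": [0, 0, 0.84]},
  ],
)

```text
clock: 1.7
position: [0.4789, 0.1645, 0.1908]
ee_rot: [0.0, 0.551, 0.835, -0.0]
contact_force: [0.3, -1.0, -0.1]
width: 0.0854
gripper_force: 0.0
```

send_rows(
  increments=[
    {"gripper": -1, "linear": [0.018, 0.04, -0.015], "delta_rot": [0, 0, 0]},
    {"gripper": -1, "linear": [0.036, 0.08, -0.03], "delta_rot": [0, 0, 0]},
    {"gripper": -1, "linear": [0.05, 0.115, -0.04], "delta_rot": [0, 0, 0]},
    {"gripper": -1, "linear": [0.054, 0.126, -0.06], "delta_rot": [0, 0, 0]},
    {"gripper": -1, "linear": [0.054, 0.126, -0.09], "delta_rot": [0, 0, 0]},
    {"gripper": -1, "linear": [0.054, 0.126, -0.12], "delta_rot": [0, 0, 0]},
    {"gripper": -1, "linear": [0.054, 0.126, -0.143], "delta_rot": [0, 0, 0]},
    {"gripper": -1, "linear": [0.054, 0.126, -0.153], "delta_rot": [0, 0, 0]},
  ],
)

```text
clock: 2.5
position: [0.5308, 0.2876, 0.0354]
ee_rot: [-0.002, 0.553, 0.833, -0.002]
contact_force: [-0.3, -0.9, 0.4]
width: 0.0853
gripper_force: 0.0
```

send_rows(
  increments=[
    {"gripper": 0.3, "linear": [0, 0, 0], "delta_rot": [0, 0, 0]},
    {"gripper": 0.5, "linear": [0, 0, 0], "delta_rot": [0, 0, 0]},
    {"gripper": 0.8, "linear": [0, 0, 0], "delta_rot": [0, 0, 0]},
    {"gripper": 1, "linear": [0, 0, 0], "delta_rot": [0, 0, 0]},
    {"gripper": 1, "linear": [0, 0, 0], "delta_rot": [0, 0, 0]},
    {"gripper": 1, "linear": [0, 0, 0], "delta_rot": [0, 0, 0]},
    {"gripper": 1, "linear": [0, 0, 0], "delta_rot": [0, 0, 0]},
  ],
  newtons=60,
)

```text
clock: 3.2
position: [0.5329, 0.2883, 0.0387]
ee_rot: [0.0, 0.553, 0.833, 0.0]
contact_force: [0.5, -0.2, 1.5]
width: 0.0095
gripper_force: 60.0
```

send_rows(
  increments=[
    {"gripper": 1, "linear": [0, 0, 0.02], "delta_rot": [0, 0, 0]},
    {"gripper": 1, "linear": [0, 0, 0.045], "delta_rot": [0, 0, 0]},
    {"gripper": 1, "linear": [0.003, -0.015, 0.06], "delta_rot": [0, 0, -0.05]},
    {"gripper": 1, "linear": [0.009, -0.045, 0.062], "delta_rot": [0, 0, -0.14]},
    {"gripper": 1, "linear": [0.016, -0.08, 0.062], "delta_rot": [0, 0, -0.24]},
    {"gripper": 1, "linear": [0.024, -0.12, 0.062], "delta_rot": [0, 0, -0.34]},
    {"gripper": 1, "linear": [0.031, -0.155, 0.062], "delta_rot": [0, 0, -0.42]},
    {"gripper": 1, "linear": [0.034, -0.171, 0.062], "delta_rot": [0, 0, -0.45]},
  ],
)

```text
clock: 4.0
position: [0.5669, 0.1134, 0.1002]
ee_rot: [0.001, 0.727, 0.687, -0.001]
contact_force: [-0.4, 1.0, -2.3]
width: 0.0091
gripper_force: 59.6
```

send_rows(
  increments=[
    {"gripper": 1, "linear": [0, 0, 0], "delta_rot": [0.08, -0.004, 0]},
    {"gripper": 1, "linear": [0, 0, 0], "delta_rot": [0.16, -0.008, 0]},
    {"gripper": 1, "linear": [0, 0, 0], "delta_rot": [0.25, -0.012, 0]},
    {"gripper": 1, "linear": [0, 0, 0], "delta_rot": [0.32, -0.016, 0]},
    {"gripper": 1, "linear": [0, 0, 0], "delta_rot": [0.37, -0.018, 0]},
    {"gripper": 1, "linear": [0, 0, 0], "delta_rot": [0.37, -0.018, 0]},
  ],
)

```text
clock: 4.6
position: [0.5663, 0.1155, 0.0995]
ee_rot: [-0.128, 0.714, 0.676, 0.133]
contact_force: [0.2, -0.5, -2.6]
width: 0.0094
gripper_force: 59.6
```

```bash
python3 - <<'E'
from h import *
a=grab('top')[1];b=grab('side')[1];print(get_state()['position'])
f=lambda d,x,y,w,h,k:cv2.resize(np.clip(d['pixels'][y:y+h,x:x+w]*2.,0,255).astype(np.uint8),None,fx=k,fy=k,interpolation=cv2.INTER_CUBIC)
cv2.imwrite('pics/m1.png',np.hstack([f(a,190,160,130,130,3),f(b,240,180,130,130,3)]))
E
```

```text
[0.56661203 0.11681306 0.10014827]
```

View pics/m1.png

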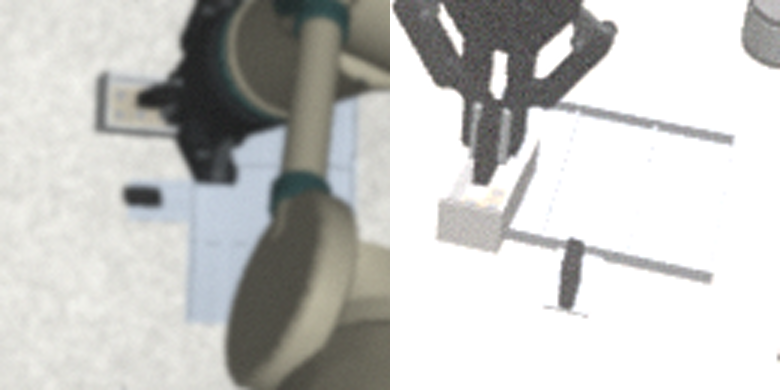

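The crop shows the shaker tipped over the far bay. The spacers are still at its rear: top view about (232,193), side view about (403,247). I'll write a brass detector and tip in small steps.

```bash
cat > look.py <<'E'
from h import *
print(get_state()['clock'],get_state()['position'].round(4))
for n in('top','side'):
    d=grab(n)[1]; im=d['pixels'].astype(int); m=(im[...,2]-im[...,0]>14)
    if n=='top': m[:160]=0;m[300:]=0;m[:,:200]=0;m[:,325:]=0
    else: m[:190]=0;m[320:]=0;m[:,:240]=0;m[:,370:]=0
    k,_,st,c=cv2.connectedComponentsWithStats(m.astype(np.uint8))
    out=[]
    for i in range(1,k):
        if st[i,4]>=4:
            p=ray(d,c[i],.008); q=p[:2]-[.5068,.0491]; a=-1.6188
            out.append((c[i].round().astype(int).tolist(),int(st[i,4]),'tray',round(float(q@[np.cos(a),np.sin(a)]),3),round(float(q@[-np.sin(a),np.cos(a)]),3)))
    print(n,*out,sep='\n ')
E
python3 look.py
```

```text
4.7 [0.5666 0.1168 0.1001]
top
side
 ([272, 246], 16, 'tray', -0.038, 0.068)
```

send_rows(
  increments=[
    {"gripper": 1, "linear": [0, 0, 0], "delta_rot": [0.02, -0.001, 0]},
    {"gripper": 1, "linear": [0, 0, 0], "delta_rot": [0.04, -0.002, 0]},
    {"gripper": 1, "linear": [0, 0, 0], "delta_rot": [0.06, -0.003, 0]},
    {"gripper": 1, "linear": [0, 0, 0], "delta_rot": [0.06, -0.003, 0]},
  ],
)

```text
clock: 5.2
position: [0.5667, 0.1169, 0.0999]
ee_rot: [-0.148, 0.708, 0.673, 0.155]
contact_force: [-0.1, 0.2, -1.8]
width: 0.009
gripper_force: 59.6
```

```bash
python3 look.py
```

```text
5.2 [0.5667 0.1169 0.0999]
top
side
 ([272, 246], 13, 'tray', -0.037, 0.068)
```

```bash
sed -i 's/>14)/>7)/; s/st\[i,4\]>=4/3<st[i,4]<300/' look.py; python3 look.py
```

```text
5.3 [0.5668 0.1171 0.1002]
top
 ([323, 166], 28, 'tray', 0.09, 0.136)
 ([276, 181], 59, 'tray', -0.013, 0.102)
 ([231, 194], 62, 'tray', -0.109, 0.07)
 ([239, 198], 23, 'tray', -0.092, 0.061)
 ([322, 282], 15, 'tray', 0.091, -0.113)
 ([317, 282], 7, 'tray', 0.08, -0.114)
 ([320, 290], 4, 'tray', 0.086, -0.132)
 ([322, 295], 22, 'tray', 0.092, -0.142)
 ([311, 296], 5, 'tray', 0.068, -0.145)
side
 ([263, 192], 8, 'tray', 0.103, 0.13)
 ([298, 191], 6, 'tray', 0.128, 0.054)
 ([322, 191], 25, 'tray', 0.142, 0.001)
 ([291, 197], 9, 'tray', 0.104, 0.063)
 ([296, 198], 17, 'tray', 0.103, 0.053)
 ([276, 202], 26, 'tray', 0.083, 0.092)
 ([316, 203], 77, 'tray', 0.101, 0.005)
 ([303, 207], 4, 'tray', 0.083, 0.032)
 ([302, 210], 8, 'tray', 0.072, 0.032)
 ([309, 212], 13, 'tray', 0.073, 0.015)
 ([261, 212], 13, 'tray', 0.044, 0.118)
 ([320, 214], 7, 'tray', 0.072, -0.009)
 ([253, 216], 4, 'tray', 0.029, 0.13)
 ([335, 217], 15, 'tray', 0.072, -0.042)
 ([262, 216], 4, 'tray', 0.033, 0.111)
 ([343, 219], 5, 'tray', 0.071, -0.059)
 ([356, 240], 8, 'tray', 0.02, -0.094)
 ([273, 246], 30, 'tray', -0.036, 0.067)
 ([354, 245], 7, 'tray', 0.008, -0.093)
 ([253, 247], 12, 'tray', -0.051, 0.105)
 ([264, 246], 4, 'tray', -0.041, 0.085)
 ([368, 246], 6, 'tray', 0.012, -0.121)
 ([292, 267], 9, 'tray', -0.076, 0.018)
 ([312, 272], 15, 'tray', -0.077, -0.023)
 ([241, 270], 4, 'tray', -0.109, 0.111)
 ([319, 274], 12, 'tray', -0.078, -0.037)
 ([321, 281], 9, 'tray', -0.093, -0.043)
 ([303, 288], 5, 'tray', -0.115, -0.013)
 ([356, 296], 12, 'tray', -0.109, -0.113)
 ([319, 299], 8, 'tray', -0.131, -0.047)
 ([331, 315], 9, 'tray', -0.156, -0.074)
 ([347, 318], 5, 'tray', -0.156, -0.102)
```

send_rows(
  increments=[
    {"gripper": 1, "linear": [0, 0, 0], "delta_rot": [0.015, -0.001, 0]},
    {"gripper": 1, "linear": [0, 0, 0], "delta_rot": [0.03, -0.0015, 0]},
    {"gripper": 1, "linear": [0, 0, 0], "delta_rot": [0.03, -0.0015, 0]},
  ],
)

```text
clock: 5.7
position: [0.5667, 0.1169, 0.1001]
ee_rot: [-0.158, 0.706, 0.67, 0.165]
contact_force: [0.2, -1.1, -1.1]
width: 0.0094
gripper_force: 59.6
```

```bash
python3 look.py
```

```text
5.7 [0.5667 0.1169 0.1001]
top
 ([280, 181], 84, 'tray', -0.004, 0.101)
 ([231, 194], 57, 'tray', -0.109, 0.07)
 ([239, 198], 22, 'tray', -0.092, 0.061)
 ([323, 291], 4, 'tray', 0.094, -0.134)
 ([324, 295], 4, 'tray', 0.095, -0.142)
side
 ([245, 197], 75, 'tray', 0.077, 0.164)
 ([263, 193], 10, 'tray', 0.101, 0.128)
 ([298, 194], 21, 'tray', 0.12, 0.052)
 ([292, 197], 13, 'tray', 0.105, 0.062)
 ([277, 199], 13, 'tray', 0.091, 0.094)
 ([291, 202], 8, 'tray', 0.089, 0.06)
 ([310, 202], 7, 'tray', 0.1, 0.02)
 ([243, 206], 24, 'tray', 0.051, 0.161)
 ([363, 205], 11, 'tray', 0.124, -0.098)
 ([251, 206], 7, 'tray', 0.057, 0.142)
 ([276, 206], 7, 'tray', 0.071, 0.091)
 ([307, 209], 39, 'tray', 0.078, 0.022)
 ([342, 216], 7, 'tray', 0.078, -0.057)
 ([361, 251], 274, 'tray', -0.005, -0.109)
 ([367, 226], 17, 'tray', 0.065, -0.113)
 ([366, 229], 5, 'tray', 0.055, -0.112)
 ([255, 240], 7, 'tray', -0.033, 0.107)
 ([273, 245], 30, 'tray', -0.036, 0.068)
 ([369, 244], 8, 'tray', 0.017, -0.121)
 ([367, 249], 6, 'tray', 0.005, -0.119)
 ([367, 255], 27, 'tray', -0.012, -0.121)
 ([353, 260], 35, 'tray', -0.029, -0.096)
 ([314, 269], 16, 'tray', -0.071, -0.024)
 ([319, 271], 6, 'tray', -0.071, -0.034)
 ([322, 271], 5, 'tray', -0.071, -0.04)
 ([350, 272], 5, 'tray', -0.059, -0.093)
 ([311, 276], 12, 'tray', -0.088, -0.022)
 ([319, 279], 7, 'tray', -0.09, -0.039)
 ([308, 283], 5, 'tray', -0.103, -0.021)
 ([269, 286], 25, 'tray', -0.128, 0.048)
 ([336, 318], 6, 'tray', -0.161, -0.084)
 ([359, 318], 5, 'tray', -0.15, -0.123)
```

```bash
sed -i "s/>7)/>(7 if n=='top' else 12))/; s/m\[:,325:\]=0/m[:,255:]=0/" look.py
```

send_rows(
  increments=[
    {"gripper": 1, "linear": [0, 0, 0], "delta_rot": [0.015, -0.001, 0]},
    {"gripper": 1, "linear": [0, 0, 0], "delta_rot": [0.03, -0.0015, 0]},
    {"gripper": 1, "linear": [0, 0, 0], "delta_rot": [0.03, -0.0015, 0]},
  ],
)

```text
clock: 6.1
position: [0.5667, 0.1169, 0.1]
ee_rot: [-0.168, 0.703, 0.668, 0.176]
contact_force: [-0.2, -0.0, -1.9]
width: 0.0092
gripper_force: 59.6
```

```bash
python3 look.py
```

```text
6.1 [0.5667 0.1169 0.1   ]
top
 ([231, 194], 59, 'tray', -0.11, 0.071)
 ([239, 199], 22, 'tray', -0.092, 0.06)
side
 ([273, 246], 13, 'tray', -0.036, 0.067)
```

send_rows(
  increments=[
    {"gripper": 1, "linear": [0, 0, 0], "delta_rot": [0.015, -0.001, 0]},
    {"gripper": 1, "linear": [0, 0, 0], "delta_rot": [0.03, -0.0015, 0]},
    {"gripper": 1, "linear": [0, 0, 0], "delta_rot": [0.03, -0.0015, 0]},
  ],
)

```text
clock: 6.5
position: [0.5667, 0.1169, 0.1]
ee_rot: [-0.178, 0.701, 0.665, 0.186]
contact_force: [0.6, 0.5, -0.8]
width: 0.0092
gripper_force: 59.6
```

```bash
python3 look.py
```

```text
6.5 [0.5667 0.1169 0.1   ]
top
 ([231, 194], 60, 'tray', -0.11, 0.07)
 ([239, 198], 22, 'tray', -0.092, 0.061)
side
 ([273, 246], 11, 'tray', -0.037, 0.067)
```

send_rows(
  increments=[
    {"gripper": 1, "linear": [0, 0, 0], "delta_rot": [0.01, -0.0005, 0]},
    {"gripper": 1, "linear": [0, 0, 0], "delta_rot": [0.02, -0.001, 0]},
    {"gripper": 1, "linear": [0, 0, 0], "delta_rot": [0.02, -0.001, 0]},
  ],
)

```text
clock: 6.9
position: [0.5668, 0.1171, 0.1001]
ee_rot: [-0.184, 0.699, 0.664, 0.193]
contact_force: [-0.1, -0.8, -3.2]
width: 0.0091
gripper_force: 59.6
```

```bash
python3 look.py
```

```text
6.9 [0.5668 0.1171 0.1001]
top
 ([233, 195], 92, 'tray', -0.106, 0.068)
side
 ([273, 245], 7, 'tray', -0.036, 0.068)
```

send_rows(
  increments=[
    {"gripper": 1, "linear": [0, 0, 0], "delta_rot": [0, 0, 0]},
  ],
)

```text
clock: 7.1
position: [0.5668, 0.1173, 0.1003]
ee_rot: [-0.184, 0.699, 0.664, 0.193]
contact_force: [0.3, -0.4, -1.6]
width: 0.0094
gripper_force: 59.6
```

```bash
python3 look.py
```

```text
7.1 [0.5668 0.1173 0.1003]
top
 ([231, 194], 71, 'tray', -0.11, 0.071)
 ([239, 199], 20, 'tray', -0.091, 0.06)
side
 ([273, 245], 7, 'tray', -0.036, 0.068)
```

send_rows(
  increments=[
    {"gripper": 1, "linear": [0, 0, 0], "delta_rot": [0.02, -0.001, 0]},
    {"gripper": 1, "linear": [0, 0, 0], "delta_rot": [0.02, -0.001, 0]},
  ],
)

```text
clock: 7.4
position: [0.5667, 0.1171, 0.1]
ee_rot: [-0.191, 0.697, 0.662, 0.2]
contact_force: [-0.5, -0.7, -1.9]
width: 0.0093
gripper_force: 59.6
```

```bash
python3 look.py
```

```text
7.4 [0.5667 0.1171 0.1   ]
top
 ([231, 194], 59, 'tray', -0.109, 0.07)
 ([240, 199], 17, 'tray', -0.09, 0.06)
side
 ([273, 245], 9, 'tray', -0.034, 0.068)
```

send_rows(
  increments=[
    {"gripper": 1, "linear": [0, 0, 0], "delta_rot": [0, 0, 0]},
  ],
)

```text
clock: 7.6
position: [0.5668, 0.1173, 0.1003]
ee_rot: [-0.191, 0.697, 0.662, 0.2]
contact_force: [-0.1, 0.1, -0.9]
width: 0.0092
gripper_force: 59.6
```

```bash
python3 look.py
```

```text
7.6 [0.5668 0.1173 0.1003]
top
 ([231, 195], 56, 'tray', -0.109, 0.068)
 ([234, 189], 6, 'tray', -0.103, 0.081)
 ([240, 198], 16, 'tray', -0.089, 0.061)
side
 ([272, 244], 6, 'tray', -0.034, 0.069)
```

send_rows(
  increments=[
    {"gripper": 1, "linear": [0, 0, 0], "delta_rot": [0.02, -0.001, 0]},
    {"gripper": 1, "linear": [0, 0, 0], "delta_rot": [0.02, -0.001, 0]},
  ],
)

```text
clock: 7.9
position: [0.5667, 0.117, 0.1]
ee_rot: [-0.198, 0.695, 0.66, 0.207]
contact_force: [-0.3, -0.6, -1.6]
width: 0.0094
gripper_force: 59.6
```

```bash
python3 look.py
```

```text
7.9 [0.5667 0.117  0.1   ]
top
 ([232, 195], 60, 'tray', -0.107, 0.068)
 ([241, 198], 16, 'tray', -0.087, 0.061)
side
 ([273, 245], 11, 'tray', -0.034, 0.068)
```

send_rows(
  increments=[
    {"gripper": 1, "linear": [0, 0, 0], "delta_rot": [0, 0, 0]},
  ],
)

```text
clock: 8.1
position: [0.5668, 0.1173, 0.1003]
ee_rot: [-0.198, 0.695, 0.66, 0.207]
contact_force: [-0.3, 0.4, -1.5]
width: 0.0094
gripper_force: 59.6
```

```bash
python3 look.py
```

```text
8.1 [0.5668 0.1173 0.1003]
top
 ([235, 196], 61, 'tray', -0.102, 0.066)
side
 ([273, 244], 13, 'tray', -0.032, 0.069)
```

send_rows(
  increments=[
    {"gripper": 1, "linear": [0, 0, 0], "delta_rot": [0, 0, 0]},
  ],
)

```text
clock: 8.3
position: [0.5668, 0.1174, 0.1004]
ee_rot: [-0.198, 0.695, 0.66, 0.207]
contact_force: [-0.2, -0.2, -1.6]
width: 0.0094
gripper_force: 59.6
```

```bash
python3 look.py
```

```text
8.3 [0.5668 0.1174 0.1004]
top
 ([234, 195], 53, 'tray', -0.102, 0.068)
side
 ([274, 243], 17, 'tray', -0.03, 0.067)
```

send_rows(
  increments=[
    {"gripper": 1, "linear": [0, 0, 0], "delta_rot": [0, 0, 0]},
  ],
)

```text
clock: 8.5
position: [0.5668, 0.1174, 0.1004]
ee_rot: [-0.198, 0.695, 0.66, 0.207]
contact_force: [0.2, -1.1, -2.0]
width: 0.009
gripper_force: 59.6
```

```bash
python3 look.py
```

```text
8.5 [0.5668 0.1174 0.1004]
top
 ([235, 196], 54, 'tray', -0.1, 0.067)
side
 ([274, 243], 24, 'tray', -0.029, 0.067)
```

send_rows(
  increments=[
    {"gripper": 1, "linear": [0, 0, 0], "delta_rot": [0, 0, 0]},
    {"gripper": 1, "linear": [0, 0, 0], "delta_rot": [0, 0, 0]},
  ],
)

```text
clock: 8.8
position: [0.5668, 0.1173, 0.1004]
ee_rot: [-0.198, 0.695, 0.66, 0.207]
contact_force: [-0.2, 0.0, -2.0]
width: 0.0092
gripper_force: 59.6
```

```bash
python3 look.py
```

```text
8.8 [0.5668 0.1173 0.1004]
top
 ([237, 197], 42, 'tray', -0.097, 0.065)
side
 ([278, 239], 19, 'tray', -0.018, 0.062)
 ([270, 244], 21, 'tray', -0.033, 0.074)
```

send_rows(
  increments=[
    {"gripper": 1, "linear": [0, 0, 0], "delta_rot": [0, 0, 0]},
  ],
)

```text
clock: 9.0
position: [0.5668, 0.1173, 0.1003]
ee_rot: [-0.198, 0.695, 0.66, 0.207]
contact_force: [1.2, -0.8, -1.8]
width: 0.009
gripper_force: 59.6
```

```bash
cat >> look.py <<'E'
f=lambda n,x,y,w,h,k:cv2.resize(np.clip(grab(n)[1]['pixels'][y:y+h,x:x+w]*2.,0,255).astype(np.uint8),None,fx=k,fy=k,interpolation=cv2.INTER_CUBIC)
import sys
if len(sys.argv)>1: cv2.imwrite('pics/'+sys.argv[1],np.hstack([f('top',190,160,130,130,3),f('side',240,180,130,130,3)]))
E
python3 look.py m2.png
```

```text
9.0 [0.5668 0.1173 0.1003]
top
 ([235, 197], 16, 'tray', -0.101, 0.063)
 ([242, 200], 11, 'tray', -0.085, 0.059)
side
 ([271, 243], 29, 'tray', -0.032, 0.073)
```

View pics/m2.png

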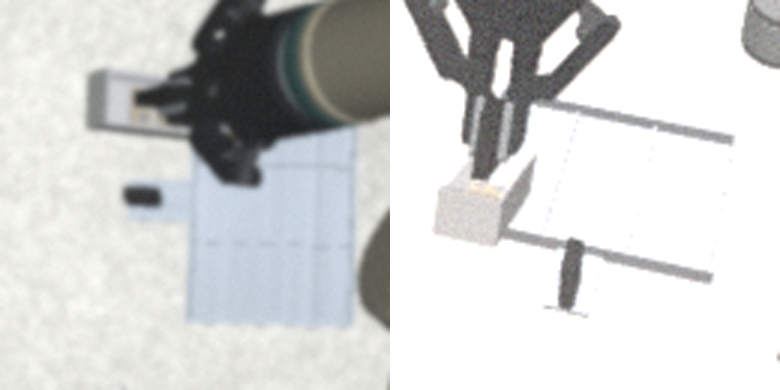

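Some spacers have crept forward, side view around (401,240). I'll tip back to stop the slide and check with the wrist camera too.

send_rows(
  increments=[
    {"gripper": 1, "linear": [0, 0, 0], "delta_rot": [-0.13, 0.006, 0]},
    {"gripper": 1, "linear": [0, 0, 0], "delta_rot": [-0.22, 0.011, 0]},
    {"gripper": 1, "linear": [0, 0, 0], "delta_rot": [-0.22, 0.011, 0]},
  ],
)

```text
clock: 9.5
position: [0.5672, 0.1194, 0.1019]
ee_rot: [-0.123, 0.712, 0.679, 0.131]
contact_force: [0.1, 0.2, -1.2]
width: 0.0092
gripper_force: 59.6
```

```bash
python3 - <<'E'
from h import *
f=lambda n,x,y,w,h,k:cv2.resize(np.clip(grab(n)[1]['pixels'][y:y+h,x:x+w]*2.,0,255).astype(np.uint8),None,fx=k,fy=k,interpolation=cv2.INTER_CUBIC)
cv2.imwrite('pics/m3.png',np.hstack([f('side',240,180,100,120,3.5),f('wrist',0,0,560,420,.8),]) if 0 else np.hstack([f('side',245,190,80,84,5)[:420],cv2.resize(f('wrist',0,0,560,420,.7),(400,420))]))
E
```

```text
(no output)
```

View pics/m3.png

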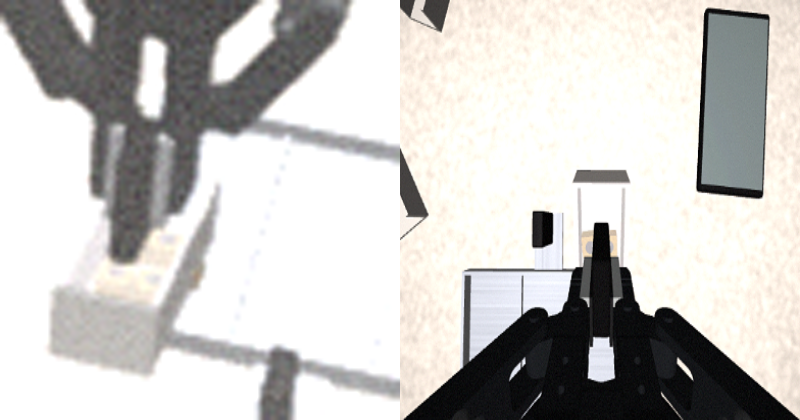

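The side crop shows one spacer at crop (197,275), about side pixel (284,245). That puts it in the +y bay, with the rest still in the shaker. I'll move to the middle bay and tip again.

send_rows(
  increments=[
    {"gripper": 1, "linear": [-0.015, 0.001, 0], "delta_rot": [0, 0, 0]},
    {"gripper": 1, "linear": [-0.035, 0.002, 0], "delta_rot": [0, 0, 0]},
    {"gripper": 1, "linear": [-0.052, 0.003, 0], "delta_rot": [0, 0, 0]},
    {"gripper": 1, "linear": [-0.057, 0.003, 0], "delta_rot": [0, 0, 0]},
  ],
)

```text
clock: 10.0
position: [0.5071, 0.12, 0.0994]
ee_rot: [-0.126, 0.714, 0.677, 0.129]
contact_force: [0.4, 0.7, -1.4]
width: 0.0089
gripper_force: 59.6
```

send_rows(
  increments=[
    {"gripper": 1, "linear": [0, 0, 0], "delta_rot": [0.1, -0.005, 0]},
    {"gripper": 1, "linear": [0, 0, 0], "delta_rot": [0.17, -0.008, 0]},
    {"gripper": 1, "linear": [0, 0, 0], "delta_rot": [0.2, -0.01, 0]},
    {"gripper": 1, "linear": [0, 0, 0], "delta_rot": [0.2, -0.01, 0]},
  ],
)

```text
clock: 10.4
position: [0.5106, 0.1185, 0.0993]
ee_rot: [-0.191, 0.698, 0.661, 0.2]
contact_force: [-0.2, -0.5, -1.0]
width: 0.0095
gripper_force: 59.6
```

```bash
python3 look.py
```

```text
10.4 [0.5106 0.1185 0.0993]
top
 ([242, 227], 6, 'tray', -0.084, -0.001)
side
 ([282, 243], 41, 'tray', -0.026, 0.051)
 ([304, 248], 77, 'tray', -0.025, 0.005)
```

send_rows(
  increments=[
    {"gripper": 1, "linear": [0, 0, 0], "delta_rot": [0.02, -0.001, 0]},
    {"gripper": 1, "linear": [0, 0, 0], "delta_rot": [0.02, -0.001, 0]},
  ],
)

```text
clock: 10.7
position: [0.5099, 0.1203, 0.1003]
ee_rot: [-0.198, 0.694, 0.66, 0.207]
contact_force: [0.4, -0.3, -1.5]
width: 0.0096
gripper_force: 59.7
```

```bash
python3 look.py
```

```text
10.7 [0.5099 0.1203 0.1003]
top
side
 ([282, 243], 41, 'tray', -0.026, 0.051)
 ([300, 249], 24, 'tray', -0.031, 0.013)
 ([307, 251], 16, 'tray', -0.031, -0.002)
```

send_rows(
  increments=[
    {"gripper": 1, "linear": [0, 0, 0], "delta_rot": [0, 0, 0]},
    {"gripper": 1, "linear": [0, 0, 0], "delta_rot": [0, 0, 0]},
  ],
)

```text
clock: 11.0
position: [0.5098, 0.1205, 0.1005]
ee_rot: [-0.197, 0.694, 0.66, 0.207]
contact_force: [-0.2, 0.2, -2.3]
width: 0.0091
gripper_force: 59.7
```

```bash
python3 look.py
```

```text
11.0 [0.5098 0.1205 0.1005]
top
side
 ([282, 243], 42, 'tray', -0.026, 0.051)
 ([300, 249], 27, 'tray', -0.031, 0.013)
 ([307, 251], 23, 'tray', -0.031, -0.002)
```

send_rows(
  increments=[
    {"gripper": 1, "linear": [0, 0, 0], "delta_rot": [-0.13, 0.006, 0]},
    {"gripper": 1, "linear": [-0.015, 0.001, 0], "delta_rot": [-0.22, 0.011, 0]},
    {"gripper": 1, "linear": [-0.035, 0.002, 0], "delta_rot": [-0.22, 0.011, 0]},
    {"gripper": 1, "linear": [-0.052, 0.003, 0], "delta_rot": [-0.22, 0.011, 0]},
    {"gripper": 1, "linear": [-0.057, 0.003, 0], "delta_rot": [-0.22, 0.011, 0]},
    {"gripper": 1, "linear": [-0.057, 0.003, 0], "delta_rot": [-0.22, 0.011, 0]},
  ],
)

```text
clock: 11.7
position: [0.4524, 0.1235, 0.1005]
ee_rot: [-0.124, 0.713, 0.678, 0.13]
contact_force: [1.1, -0.2, -2.4]
width: 0.009
gripper_force: 59.6
```

```bash
python3 look.py
```

```text
11.7 [0.4524 0.1235 0.1005]
top
side
 ([282, 243], 40, 'tray', -0.026, 0.051)
 ([299, 244], 47, 'tray', -0.019, 0.017)
 ([308, 250], 44, 'tray', -0.028, -0.005)
 ([328, 250], 21, 'tray', -0.018, -0.044)
 ([339, 251], 18, 'tray', -0.016, -0.066)
```

One spacer is in the +y bay, two are in the middle bay and two remain in the shaker. I'll pour the rest into the −y bay.

send_rows(
  increments=[
    {"gripper": 1, "linear": [0, 0, 0], "delta_rot": [0.1, -0.005, 0]},
    {"gripper": 1, "linear": [0, 0, 0], "delta_rot": [0.2, -0.01, 0]},
    {"gripper": 1, "linear": [0, 0, 0], "delta_rot": [0.26, -0.013, 0]},
    {"gripper": 1, "linear": [0, 0, 0], "delta_rot": [0.3, -0.015, 0]},
    {"gripper": 1, "linear": [0, 0, 0], "delta_rot": [0.32, -0.016, 0]},
    {"gripper": 1, "linear": [0, 0, 0], "delta_rot": [0.32, -0.016, 0]},
    {"gripper": 1, "linear": [0, 0, 0], "delta_rot": [0.32, -0.016, 0]},
    {"gripper": 1, "linear": [0, 0, 0], "delta_rot": [0.32, -0.016, 0]},
  ],
)

```text
clock: 12.6
position: [0.453, 0.1235, 0.1006]
ee_rot: [-0.23, 0.683, 0.65, 0.242]
contact_force: [-0.6, 0.7, -1.7]
width: 0.0093
gripper_force: 59.7
```

send_rows(
  increments=[
    {"gripper": 1, "linear": [0, 0, 0], "delta_rot": [0, 0, 0]},
    {"gripper": 1, "linear": [0, 0, 0], "delta_rot": [0, 0, 0]},
    {"gripper": 1, "linear": [0, 0, 0], "delta_rot": [0, 0, 0]},
  ],
)

```text
clock: 12.9
position: [0.4527, 0.1236, 0.1005]
ee_rot: [-0.23, 0.683, 0.65, 0.242]
contact_force: [0.2, 0.3, -0.8]
width: 0.009
gripper_force: 59.7
```

```bash
python3 look.py
```

```text
12.9 [0.4527 0.1236 0.1005]
top
side
 ([282, 243], 43, 'tray', -0.026, 0.051)
 ([299, 244], 47, 'tray', -0.019, 0.017)
 ([308, 250], 43, 'tray', -0.028, -0.005)
```

send_rows(
  increments=[
    {"gripper": 1, "linear": [0, 0.01, 0.02], "delta_rot": [-0.12, 0.006, 0]},
    {"gripper": 1, "linear": [0.01, 0.03, 0.03], "delta_rot": [-0.25, 0.0125, 0]},
    {"gripper": 1, "linear": [0.02, 0.06, 0.03], "delta_rot": [-0.38, 0.019, 0]},
    {"gripper": 1, "linear": [0.035, 0.095, 0.03], "delta_rot": [-0.51, 0.0255, 0]},
    {"gripper": 1, "linear": [0.055, 0.13, 0.02], "delta_rot": [-0.62, 0.031, 0]},
    {"gripper": 1, "linear": [0.07, 0.155, 0.0], "delta_rot": [-0.68, 0.034, 0]},
    {"gripper": 1, "linear": [0.08, 0.166, -0.025], "delta_rot": [-0.68, 0.034, 0]},
    {"gripper": 1, "linear": [0.08, 0.166, -0.045], "delta_rot": [-0.68, 0.034, 0]},
  ],
)

```text
clock: 13.8
position: [0.5334, 0.293, 0.0537]
ee_rot: [-0.0, 0.724, 0.69, 0.0]
contact_force: [0.2, -1.1, -0.5]
width: 0.0093
gripper_force: 59.6
```

```bash
python3 look.py; python3 -c "
from h import *
from scipy.spatial.transform import Rotation as R
s=get_state();print(s['position'],R.from_quat(s['ee_rot'],scalar_first=True).as_matrix().round(3))"
```

```text
13.8 [0.5334 0.293  0.0537]
top
side
 ([240, 191], 4, 'tray', 0.094, 0.181)
 ([300, 244], 40, 'tray', -0.019, 0.015)
 ([308, 250], 46, 'tray', -0.028, -0.004)
 ([325, 258], 42, 'tray', -0.039, -0.041)
 ([335, 258], 38, 'tray', -0.034, -0.06)
 ([273, 285], 197, 'tray', -0.124, 0.043)
[0.52967391 0.28933286 0.0518224 ] [[ 0.05   0.999 -0.008]
 [ 0.999 -0.05  -0.003]
 [-0.003 -0.008 -1.   ]]
```

send_rows(
  increments=[
    {"gripper": 1, "linear": [0, 0, -0.006], "delta_rot": [0, 0, 0]},
    {"gripper": 1, "linear": [0, 0, -0.011], "delta_rot": [0, 0, 0]},
    {"gripper": 1, "linear": [0, 0, -0.015], "delta_rot": [0, 0, 0]},
    {"gripper": 1, "linear": [0, 0, -0.015], "delta_rot": [0, 0, 0]},
  ],
)

```text
clock: 14.3
position: [0.5328, 0.2888, 0.0406]
ee_rot: [-0.0, 0.725, 0.688, -0.0]
contact_force: [0.1, -0.3, -1.1]
width: 0.0087
gripper_force: 59.5
```

send_rows(
  increments=[
    {"gripper": 1, "linear": [0, 0, -0.0015], "delta_rot": [0, 0, 0]},
    {"gripper": 1, "linear": [0, 0, -0.0025], "delta_rot": [0, 0, 0]},
    {"gripper": 1, "linear": [0, 0, -0.0025], "delta_rot": [0, 0, 0]},
  ],
)

```text
clock: 14.6
position: [0.5332, 0.2892, 0.0387]
ee_rot: [0.0, 0.725, 0.689, 0.0]
contact_force: [-0.1, -0.6, 3.4]
width: 0.0091
gripper_force: 60.4
```

send_rows(
  increments=[
    {"gripper": 0.3, "linear": [0, 0, 0], "delta_rot": [0, 0, 0]},
    {"gripper": -0.3, "linear": [0, 0, 0], "delta_rot": [0, 0, 0]},
    {"gripper": -1, "linear": [0, 0, 0], "delta_rot": [0, 0, 0]},
    {"gripper": -1, "linear": [0, 0, 0.01], "delta_rot": [0, 0, 0]},
    {"gripper": -1, "linear": [0, 0, 0.03], "delta_rot": [0, 0, 0]},
    {"gripper": -1, "linear": [0, 0, 0.065], "delta_rot": [0, 0, 0]},
    {"gripper": -1, "linear": [0, 0, 0.11], "delta_rot": [0, 0, 0]},
    {"gripper": -1, "linear": [0, 0, 0.15], "delta_rot": [0, 0, 0]},
  ],
)

```text
clock: 15.4
position: [0.5328, 0.2894, 0.1903]
ee_rot: [0.0, 0.725, 0.689, 0.0]
contact_force: [-0.7, 0.2, -0.4]
width: 0.0854
gripper_force: 0.0
```

```bash
sed -i 's/m\[:,255:\]=0/m[:,325:]=0/' look.py; python3 look.py m4.png
```

```text
15.4 [0.5328 0.2894 0.1903]
top
 ([269, 202], 35, 'tray', -0.026, 0.054)
 ([272, 219], 37, 'tray', -0.02, 0.019)
 ([268, 228], 35, 'tray', -0.027, -0.003)
 ([261, 245], 30, 'tray', -0.041, -0.039)
 ([263, 254], 28, 'tray', -0.037, -0.058)
side
 ([268, 200], 218, 'tray', 0.084, 0.112)
 ([302, 242], 4, 'tray', -0.013, 0.013)
 ([335, 258], 40, 'tray', -0.034, -0.06)
 ([328, 258], 6, 'tray', -0.038, -0.046)
```

View pics/m4.png

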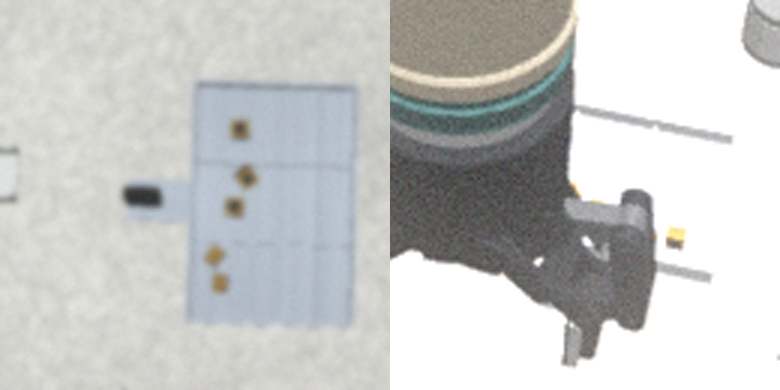

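All five spacers lie in the tray, split 1/2/2 over the bays: top view pixels (269,202), (272,219), (268,228), (261,245) and (263,254). The shaker stands on the bench behind the tray. Next is the tray fin, with the gripper leaned back about 32°.

send_rows(
  increments=[
    {"gripper": -1, "linear": [-0.003, -0.02, 0], "delta_rot": [-0.1, 0.005, 0]},
    {"gripper": -1, "linear": [-0.008, -0.05, -0.01], "delta_rot": [-0.22, 0.011, 0]},
    {"gripper": -1, "linear": [-0.014, -0.085, -0.03], "delta_rot": [-0.34, 0.017, 0]},
    {"gripper": -1, "linear": [-0.02, -0.11, -0.065], "delta_rot": [-0.46, 0.023, 0]},
    {"gripper": -1, "linear": [-0.02, -0.116, -0.095], "delta_rot": [-0.54, 0.027, 0]},
    {"gripper": -1, "linear": [-0.02, -0.118, -0.1], "delta_rot": [-0.56, 0.028, 0]},
    {"gripper": -1, "linear": [-0.02, -0.118, -0.1], "delta_rot": [-0.56, 0.028, 0]},
  ],
)

```text
clock: 16.3
position: [0.5116, 0.1712, 0.0859]
ee_rot: [0.19, 0.696, 0.662, -0.203]
contact_force: [0.3, -0.0, 0.8]
width: 0.085
gripper_force: 0.0
```

```bash
python3 - <<'E'
from h import *
from scipy.spatial.transform import Rotation as R
s=get_state();M=R.from_quat(s['ee_rot'],scalar_first=True).as_matrix();print(s['position'],M.round(3),s['qpos'].round(2))
print('shift to go',np.array([.5112,.1410,.038])+.019*M[:,2]-s['position'])
E
```

```text
[0.51162962 0.17117797 0.08587407] [[ 0.04   0.999 -0.031]
 [ 0.845 -0.05  -0.533]
 [-0.534 -0.005 -0.846]] [ 0.5   0.53  1.63 -0.48  1.33  0.75]
shift to go [-0.00101137 -0.04030212 -0.06394152]
```

send_rows(
  increments=[
    {"gripper": -1, "linear": [-0.001, -0.008, -0.014], "delta_rot": [0, 0, 0]},
    {"gripper": -1, "linear": [-0.001, -0.018, -0.03], "delta_rot": [0, 0, 0]},
    {"gripper": -1, "linear": [-0.001, -0.028, -0.047], "delta_rot": [0, 0, 0]},
    {"gripper": -1, "linear": [-0.001, -0.037, -0.06], "delta_rot": [0, 0, 0]},
    {"gripper": -1, "linear": [-0.001, -0.04, -0.066], "delta_rot": [0, 0, 0]},
    {"gripper": -1, "linear": [-0.001, -0.04, -0.066], "delta_rot": [0, 0, 0]},
    {"gripper": -1, "linear": [-0.001, -0.04, -0.066], "delta_rot": [0, 0, 0]},
  ],
)

```text
clock: 17.0
position: [0.5128, 0.1317, 0.0231]
ee_rot: [0.191, 0.697, 0.662, -0.199]
contact_force: [-0.1, 0.9, 0.5]
width: 0.0854
gripper_force: 0.0
```

```bash
python3 - <<'E'
from h import *
from scipy.spatial.transform import Rotation as R
s=get_state();M=R.from_quat(s['ee_rot'],scalar_first=True).as_matrix();print(s['position'])
print('shift to go',np.array([.5112,.1410,.037])+.019*M[:,2]-s['position'])
E
```

```text
[0.51283403 0.13174682 0.02308239]
shift to go [-0.0021092  -0.00081706 -0.00218718]
```

send_rows(
  increments=[
    {"gripper": -1, "linear": [-0.002, 0, -0.001], "delta_rot": [0, 0, 0]},
    {"gripper": 0.3, "linear": [-0.002, 0, -0.001], "delta_rot": [0, 0, 0]},
    {"gripper": 0.6, "linear": [-0.002, 0, -0.001], "delta_rot": [0, 0, 0]},
    {"gripper": 0.8, "linear": [-0.002, 0, -0.001], "delta_rot": [0, 0, 0]},
    {"gripper": 0.9, "linear": [-0.002, 0, -0.001], "delta_rot": [0, 0, 0]},
    {"gripper": 1, "linear": [-0.002, 0, -0.001], "delta_rot": [0, 0, 0]},
    {"gripper": 1, "linear": [-0.002, 0, -0.001], "delta_rot": [0, 0, 0]},
    {"gripper": 1, "linear": [-0.002, 0, -0.001], "delta_rot": [0, 0, 0]},
  ],
  newtons=40,
)

```text
clock: 17.8
position: [0.5099, 0.1315, 0.0209]
ee_rot: [0.191, 0.697, 0.662, -0.2]
contact_force: [0.1, 1.4, 0.0]
width: 0.0095
gripper_force: 39.5
```

```bash
python3 - <<'E'
from h import *
from scipy.spatial.transform import Rotation as R
import cv2
s=get_state();M=R.from_quat(s['ee_rot'],scalar_first=True).as_matrix();g=s['position']-.019*M[:,2]
print(g,s['width'],s['contact_force'],s['moment'])
# plan: tray -> pad
tr=np.array([.5068,.0491]);yt=-1.6188;pd=np.array([.572,-.2947]);yp=-1.7285
a=yp-yt; Rz=cv2.Rodrigues(np.array([0,0,a]))[0]
p=s['position']-[*tr,0]; print('tool shift',Rz@p+[*pd,0]-s['position'],'rz',a)
E
```

```text
[0.51044912 0.14156606 0.0369663 ] 0.009529071488991113 [0.11382355 1.43341557 0.03250549] [0.23295669 0.04626304 0.03364869]
tool shift [ 0.07419988 -0.34463919  0.        ] rz -0.10969999999999991
```

send_rows(
  increments=[
    {"gripper": 1, "linear": [0.001, -0.005, 0], "delta_rot": [0, 0, -0.002]},
    {"gripper": 1, "linear": [0.003, -0.014, 0], "delta_rot": [0, 0, -0.004]},
    {"gripper": 1, "linear": [0.006, -0.028, 0], "delta_rot": [0, 0, -0.009]},
    {"gripper": 1, "linear": [0.01, -0.046, 0], "delta_rot": [0, 0, -0.015]},
    {"gripper": 1, "linear": [0.014, -0.064, 0], "delta_rot": [0, 0, -0.02]},
    {"gripper": 1, "linear": [0.017, -0.08, 0], "delta_rot": [0, 0, -0.025]},
    {"gripper": 1, "linear": [0.0195, -0.09, 0], "delta_rot": [0, 0, -0.029]},
    {"gripper": 1, "linear": [0.021, -0.096, 0], "delta_rot": [0, 0, -0.03]},
  ],
)

```text
clock: 18.6
position: [0.5307, 0.0344, 0.0209]
ee_rot: [0.187, 0.707, 0.651, -0.203]
contact_force: [-1.1, 5.1, 3.2]
width: 0.0093
gripper_force: 40.2
```

```bash
python3 -c "
from h import *
s=get_state();print(s['position'],s['ee_rot'],s['contact_force'],s['moment'],s['qpos'].round(2))"
```

```text
[0.53068976 0.03442668 0.02086393] [ 0.18729267  0.7071498   0.65074663 -0.20344396] [-1.14836506  5.13254213  3.22051629] [ 0.59155877  0.23435865 -0.24487269] [ 0.28  0.56  1.8  -0.6   1.08  0.73]
```

send_rows(
  increments=[
    {"gripper": 1, "linear": [0.002, -0.008, 0], "delta_rot": [0, 0, -0.003]},
    {"gripper": 1, "linear": [0.005, -0.023, 0], "delta_rot": [0, 0, -0.007]},
    {"gripper": 1, "linear": [0.009, -0.043, 0], "delta_rot": [0, 0, -0.014]},
    {"gripper": 1, "linear": [0.0135, -0.065, 0], "delta_rot": [0, 0, -0.02]},
    {"gripper": 1, "linear": [0.018, -0.087, 0], "delta_rot": [0, 0, -0.027]},
    {"gripper": 1, "linear": [0.023, -0.109, 0], "delta_rot": [0, 0, -0.034]},
    {"gripper": 1, "linear": [0.027, -0.127, 0], "delta_rot": [0, 0, -0.041]},
    {"gripper": 1, "linear": [0.03, -0.14, 0], "delta_rot": [0, 0, -0.045]},
  ],
)

```text
clock: 19.4
position: [0.5606, -0.1056, 0.0209]
ee_rot: [0.183, 0.721, 0.635, -0.208]
contact_force: [-1.2, 5.2, 3.8]
width: 0.0096
gripper_force: 40.4
```

send_rows(
  increments=[
    {"gripper": 1, "linear": [0.002, -0.01, 0], "delta_rot": [0, 0, -0.003]},
    {"gripper": 1, "linear": [0.005, -0.025, 0], "delta_rot": [0, 0, -0.008]},
    {"gripper": 1, "linear": [0.009, -0.042, 0], "delta_rot": [0, 0, -0.013]},
    {"gripper": 1, "linear": [0.013, -0.06, 0], "delta_rot": [0, 0, -0.02]},
    {"gripper": 1, "linear": [0.017, -0.078, 0], "delta_rot": [0, 0, -0.025]},
    {"gripper": 1, "linear": [0.019, -0.09, 0], "delta_rot": [0, 0, -0.03]},
    {"gripper": 1, "linear": [0.021, -0.097, 0], "delta_rot": [0, 0, -0.033]},
    {"gripper": 1, "linear": [0.021, -0.097, 0], "delta_rot": [0, 0, -0.033]},
  ],
)

```text
clock: 20.2
position: [0.5817, -0.203, 0.0209]
ee_rot: [0.18, 0.731, 0.623, -0.211]
contact_force: [0.1, -2.2, 0.8]
width: 0.0096
gripper_force: 39.2
```

```bash
python3 - <<'E'
from h import *
s=get_state();print(s['position'],s['contact_force'],s['moment'],s['qpos'].round(2))
pd=[.572,-.2947,-1.7285]
o=[]
for n,(x,y,w,h),k in(('side',(235,85,140,115),4),('top',(370,120,110,150),3)):
    d=grab(n)[1]
    im=cv2.resize(np.clip(d['pixels']*2.,0,255).astype(np.uint8),None,fx=k,fy=k,interpolation=cv2.INTER_CUBIC)
    for hx,hy,z,c in((.06,.0875,.015,(0,0,255)),(.075,.1025,0,(0,160,0))):
        cv2.polylines(im,[np.int32(proj(d,box(pd,hx,hy,z))*k+k/2)],True,c,1)
    im=im[y*k:(y+h)*k,x*k:(x+w)*k]; o.append(im)
H=max(i.shape[0] for i in o); m=np.hstack([cv2.copyMakeBorder(i,0,H-i.shape[0],0,0,0) for i in o]); m=m[:600]
if m.shape[1]>800: m=cv2.resize(m,(800,int(m.shape[0]*800/m.shape[1])))
cv2.imwrite('pics/f1.png',m);print(m.shape)
E
```

```text
[ 0.5817053  -0.20299184  0.0208837 ] [ 0.11301614 -2.19104569  0.76826852] [-0.00734762 -0.08078581 -0.03618208] [-0.13  0.58  1.75 -0.71  0.96  0.49]
(413, 800, 3)
```

View pics/f1.png

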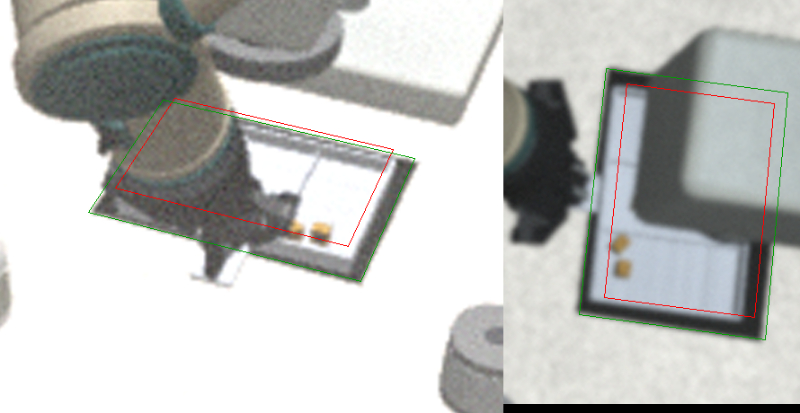

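The tray is square to the pad and about 10 mm short along the pad's x. The two spacers that are not hidden are still in place, in the −y bay (side-view crop at about (295,230) and (320,232)). Pushing the last bit.

send_rows(
  increments=[
    {"gripper": 1, "linear": [0.001, -0.003, 0], "delta_rot": [0, 0, 0]},
    {"gripper": 1, "linear": [0.003, -0.007, 0], "delta_rot": [0, 0, 0]},
    {"gripper": 1, "linear": [0.004, -0.0105, 0], "delta_rot": [0, 0, 0]},
    {"gripper": 1, "linear": [0.004, -0.0105, 0], "delta_rot": [0, 0, 0]},
    {"gripper": 1, "linear": [0.004, -0.0105, 0], "delta_rot": [0, 0, 0]},
  ],
)

```text
clock: 20.8
position: [0.5853, -0.2113, 0.0209]
ee_rot: [0.179, 0.731, 0.623, -0.211]
contact_force: [-2.2, 4.3, 4.2]
width: 0.0093
gripper_force: 40.2
```

send_rows(
  increments=[
    {"gripper": 0.5, "linear": [0, 0, 0], "delta_rot": [0, 0, 0]},
    {"gripper": 0, "linear": [0, 0, 0], "delta_rot": [0, 0, 0]},
    {"gripper": -0.5, "linear": [0, 0, 0], "delta_rot": [0, 0, 0]},
    {"gripper": -0.5, "linear": [0, 0, 0], "delta_rot": [0, 0, 0]},
    {"gripper": -0.5, "linear": [0.002, 0.011, 0.016], "delta_rot": [0, 0, 0]},
    {"gripper": -0.5, "linear": [0.005, 0.03, 0.045], "delta_rot": [0, 0, 0]},
    {"gripper": -0.5, "linear": [0.009, 0.055, 0.085], "delta_rot": [0, 0, 0]},
    {"gripper": -0.5, "linear": [0.013, 0.085, 0.13], "delta_rot": [0, 0, 0]},
  ],
)

```text
clock: 21.6
position: [0.598, -0.1292, 0.1479]
ee_rot: [0.179, 0.731, 0.623, -0.211]
contact_force: [1.0, 0.2, -0.4]
width: 0.0641
gripper_force: 0.0
```

send_rows(
  increments=[
    {"gripper": -0.5, "linear": [-0.01, 0.035, 0.02], "delta_rot": [0, 0, 0]},
    {"gripper": -0.5, "linear": [-0.03, 0.07, 0.04], "delta_rot": [0, 0, 0]},
    {"gripper": -0.5, "linear": [-0.05, 0.11, 0.05], "delta_rot": [0, 0, 0]},
    {"gripper": -0.5, "linear": [-0.07, 0.14, 0.06], "delta_rot": [0, 0, 0]},
    {"gripper": -0.5, "linear": [-0.08, 0.16, 0.06], "delta_rot": [0, 0, 0]},
    {"gripper": -0.5, "linear": [-0.08, 0.16, 0.06], "delta_rot": [0, 0, 0]},
  ],
)

```text
clock: 22.2
position: [0.5176, 0.0328, 0.2076]
ee_rot: [0.18, 0.73, 0.625, -0.21]
contact_force: [1.6, -0.2, 0.4]
width: 0.0641
gripper_force: 0.0
```

```bash
python3 - <<'E'
from h import *
s=get_state();print(s['clock'],s['position'],s['contact_force'])
pd=[.572,-.2947,-1.7285]
o=[]
for n,(x,y,w,h),k in(('side',(235,85,150,320),1.85),('top',(150,120,340,150),1.6)):
    d=grab(n)[1]
    im=cv2.resize(np.clip(d['pixels']*2.,0,255).astype(np.uint8),None,fx=k,fy=k,interpolation=cv2.INTER_CUBIC)
    for hx,hy,z,c in((.06,.0875,.015,(0,0,255)),(.075,.1025,0,(0,160,0))):
        cv2.polylines(im,[np.int32(proj(d,box(pd,hx,hy,z))*k+k/2)],True,c,1)
    X=lambda v:int(v*k); im=im[X(y):X(y+h),X(x):X(x+w)]
    if n=='side': im=im[:592]
    if n=='top': im=im[:,:520]
    o.append(im)
H=max(i.shape[0] for i in o); m=np.hstack([cv2.copyMakeBorder(i,0,H-i.shape[0],0,0,0) for i in o])
m=m[:600]; m=m if m.shape[1]<=800 else cv2.resize(m,(800,int(m.shape[0]*800/m.shape[1])))
cv2.imwrite('pics/f2.png',m);print(m.shape)
E
```

```text
22.2 [0.51760642 0.03281255 0.20762353] [ 1.64878528 -0.19155705  0.44955491]
(592, 798, 3)
```

View pics/f2.png

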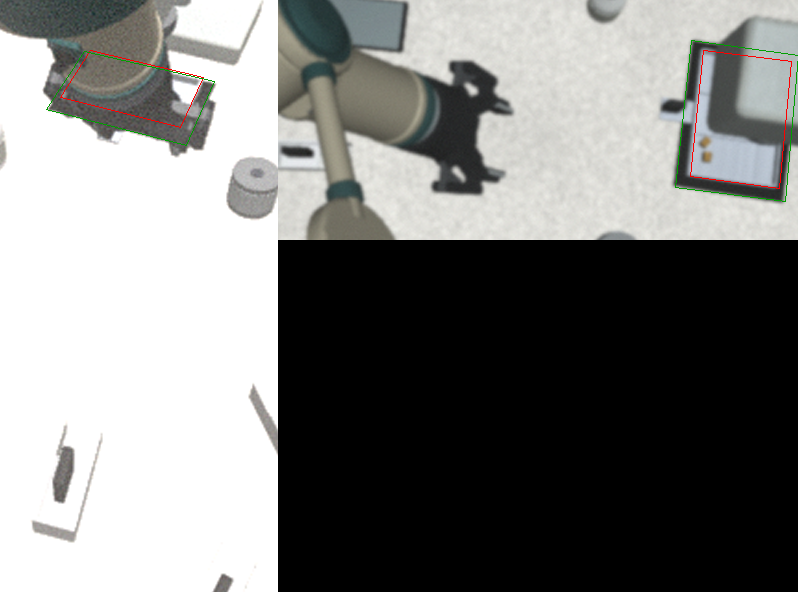

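The top view shows the tray's rim on the red target outline. The side view shows the shaker upright. The arm still hides the tray from the side camera, so I'll move it aside and check the spacers by numbers.

send_rows(
  increments=[
    {"gripper": -0.5, "linear": [-0.03, 0, 0.02], "delta_rot": [0.08, 0, 0]},
    {"gripper": -0.5, "linear": [-0.07, 0, 0.03], "delta_rot": [0.18, 0, 0]},
    {"gripper": -0.5, "linear": [-0.11, 0, 0.03], "delta_rot": [0.3, 0, 0]},
    {"gripper": -0.5, "linear": [-0.15, 0, 0.03], "delta_rot": [0.42, 0, 0]},
    {"gripper": -0.5, "linear": [-0.18, 0, 0.03], "delta_rot": [0.5, 0, 0]},
    {"gripper": -0.5, "linear": [-0.2, 0, 0.03], "delta_rot": [0.5, 0, 0]},
    {"gripper": -0.5, "linear": [-0.2, 0, 0.03], "delta_rot": [0.5, 0, 0]},
  ],
)

```text
clock: 23.0
position: [0.3161, 0.0289, 0.2374]
ee_rot: [-0.007, 0.754, 0.655, -0.05]
contact_force: [-0.8, -0.2, 0.4]
width: 0.0643
gripper_force: 0.0
```

```bash
python3 - <<'E'
from h import *
pd=np.array([.572,-.2947]);a=-1.7285
ex=np.array([np.cos(a),np.sin(a)]);ey=np.array([-ex[1],ex[0]])
s,d=grab('side'); im=d['pixels'].astype(int)
m=(im[...,2]-im[...,0]>12); m[:100]=0;m[170:]=0;m[:,:250]=0;m[:,365:]=0
k,_,st,c=cv2.connectedComponentsWithStats(m.astype(np.uint8))
for i in range(1,k):
    if st[i,4]>5: q=ray(d,c[i],.008)[:2]-pd; print(c[i].round(),st[i,4],'x',(q@ex).round(3),'y',(q@ey).round(3))
# tray edges in pad frame along lines: intensity profiles, rim outer edge
g=cv2.GaussianBlur(d['pixels'],(3,3),0).mean(2)
def prof(P0,P1,n=60):
    P=np.linspace(P0,P1,n); uv=proj(d,np.c_[pd+P[:,:1]*ex+P[:,1:]*ey,np.zeros(n)])
    return P,np.array([g[int(round(v)),int(round(u))] for u,v in uv])
for P0,P1 in(((-.09,-.06),(-.04,-.06)),((-.09,.05),(-.04,.05)),((-.03,-.12),(-.03,-.07)),((-.03,.12),(-.03,.07))):
    P,v=prof(P0,P1,26); print(P0,P1,v.astype(int).tolist())
st,dt=grab('top'); im=dt['pixels'].astype(int); gt=im.mean(2)
for y in(-.06,-.04): 
    P=np.linspace([-.09,y],[.09,y],46); uv=proj(dt,np.c_[pd+P[:,:1]*ex+P[:,1:]*ey,np.full(46,.015)]); print('top x line',y,[int(gt[int(round(v)),int(round(u))]) for u,v in uv])
for x in(-.045,):
    P=np.linspace([x,-.12],[x,.12],61); uv=proj(dt,np.c_[pd+P[:,:1]*ex+P[:,1:]*ey,np.full(61,.015)]); print('top y line',x,[int(gt[int(round(v)),int(round(u))]) for u,v in uv])
E
```

```text
[283. 135.] 25 x -0.028 y 0.053
[297. 136.] 29 x -0.02 y 0.018
[304. 140.] 27 x -0.03 y -0.004
[316. 146.] 23 x -0.04 y -0.04
[323. 147.] 19 x -0.035 y -0.059
(-0.09, -0.06) (-0.04, -0.06) [142, 142, 141, 139, 120, 120, 83, 72, 53, 53, 53, 50, 52, 61, 61, 72, 73, 76, 76, 82, 86, 103, 103, 107, 102, 76]
(-0.09, 0.05) (-0.04, 0.05) [145, 145, 145, 141, 141, 141, 111, 111, 75, 75, 54, 54, 59, 61, 72, 72, 77, 78, 78, 81, 81, 103, 103, 124, 128, 133]
(-0.03, -0.12) (-0.03, -0.07) [141, 142, 141, 141, 141, 141, 137, 116, 82, 82, 59, 52, 51, 51, 52, 57, 69, 79, 107, 126, 133, 133, 132, 131, 131, 131]
(-0.03, 0.12) (-0.03, 0.07) [140, 141, 142, 142, 143, 143, 143, 142, 137, 116, 87, 87, 77, 90, 100, 97, 92, 105, 105, 123, 133, 133, 133, 132, 132, 132]
top x line -0.06 [94, 93, 78, 34, 18, 20, 40, 61, 85, 85, 79, 48, 49, 54, 63, 81, 84, 84, 84, 84, 85, 83, 84, 84, 85, 83, 86, 85, 85, 82, 83, 84, 85, 85, 86, 68, 54, 38, 18, 43, 84, 90, 93, 93, 92, 94]
top x line -0.04 [96, 95, 84, 39, 18, 20, 41, 60, 85, 79, 48, 49, 57, 66, 84, 85, 86, 84, 84, 86, 86, 85, 84, 85, 85, 86, 86, 86, 86, 82, 84, 85, 86, 87, 85, 67, 55, 38, 17, 41, 66, 89, 94, 92, 93, 90]
top y line -0.045 [96, 94, 92, 90, 54, 31, 19, 20, 42, 78, 84, 86, 85, 80, 56, 48, 47, 55, 72, 50, 49, 55, 63, 75, 87, 84, 77, 52, 50, 52, 59, 63, 48, 51, 54, 61, 62, 45, 54, 57, 63, 68, 71, 54, 61, 67, 67, 71, 57, 63, 64, 50, 45, 30, 27, 72, 91, 94, 94, 93, 91]
```

All five spacers still lie 1/2/2 in the bays, and the tray is centred to within about 4 mm. Handing in.

```bash
python3 -c "
from rig import sign_off
print(sign_off())"
```

```text
the job is handed in; nothing more can be done
None
```

The job is handed in (no verdict came back): the five spacers lie 1/2/2 across the three bays, the tray is on the pad within about 4 mm of centre and looks square to it, the shaker stands upright on the bench, and the arm is clear.

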